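# Press the battery packs home and turn the charger down

## Task

Ready the charging rack for the night: working from the left pack to the right, press each battery pack down into its bay with the fingertips until it is fully home, and keep a firm push on it (about 20 N) for half a second to be sure, without forcing it. Once all three are home, turn the charge knob on the control box anticlockwise to its end stop and let go. Leave everything else on the bench where it is.

Things in the scene. Friction and masses are not known exactly. Their poses are not given: they have to be found in the camera images.
- rack: Charging rack, fixed: dark steel base 200 x 330 (its x, y), 16 high, origin under its centre; front (-x) to the robot, left is +y. Three bays in a row lean 25 deg to the front. A round steel carrying bar, 18 thick, runs along y above the packs, its axis at x -29, z 249 in this frame, posts at y +-158: it is in the way of a tool that comes straight down.
- cradle: The grey three-bay block of the rack, 84 x 294 x 66, fixed in it, leaning 25 deg. Origin at the centre of its underside, its z axis points up out of the bays, its y along the row (to the left). A pack is fully home when its top lies 106 above this origin along this z.
- pack_left: The left battery pack (left = the +y end of the row), black, 100 tall, its flat top 68 (its x) x 78 (its y). Origin at the centre of the top face; z points up out of the bay, along its slide. Stands 4 to 16 proud of home, slides stiffly (6 to 8 N), stays where left; packs 96 apart. Home is a hard stop: the push rises sharply.
- pack_middle: The middle battery pack (in the middle bay), black, 100 tall, its flat top 68 (its x) x 78 (its y). Origin at the centre of the top face; z points up out of the bay, along its slide. Stands 4 to 16 proud of home, slides stiffly (6 to 8 N), stays where left; packs 96 apart. Home is a hard stop: the push rises sharply.
- pack_right: The right battery pack (right = the -y end of the row), black, 100 tall, its flat top 68 (its x) x 78 (its y). Origin at the centre of the top face; z points up out of the bay, along its slide. Stands 4 to 16 proud of home, slides stiffly (6 to 8 N), stays where left; packs 96 apart. Home is a hard stop: the push rises sharply.
- knob (a joint): Angle of the charge knob in rad: 0 at its anticlockwise end stop (seen from above), growing clockwise to 2.4 at the other stop. It turns stiffly (0.08 N m) and stays where it is left; it stands between 0.7 and 1.4 at the start.
- knob_grip (a point): On the knob's upright axis at the height to grip it, 37 above the top of the control box; turns with the knob. The knob is black: a disc 68 across with an upright grip bar on it, 65 long along this point's x, 14 wide across its y, its top 7 above this point and its foot 23 below.
- supply: Grey control box, fixed to the bench, 150 x 160, 70 high, knob at the centre of its top. Origin at the centre of its underside.
- screwdriver: Bystander: blue-handled screwdriver lying flat, 190 long, 26 thick. Origin under its middle.
- tape: Bystander: brown roll of tape lying flat, 100 across, 40 high. Origin under its middle.
- spray_can: Bystander: grey spray can standing, 60 across, 170 high. Origin under its middle.
- jar: Bystander: white jar standing, 72 across, 75 high. Origin under its middle.
- mug: Bystander: white mug standing, 80 across, 90 high. Origin under its middle.
- hammer: Bystander: hammer lying flat, 280 long. Origin under its middle.
- sprayer: Bystander: white pump sprayer standing, 116 across, 203 high. Origin under its middle.
There are look-alikes about, which are no part of the job. Leave any turquoise look-alike of the supply alone.

How it is judged (in metres and radians):
On the way, in this order (a step that is already met when the one before it is completed fails the run):
1. the left pack is fully home (within 2 mm) and the fingers push it with more than 12 N for 0.25 s (z of pack_left in the frame of cradle below 0.108 m and contact force between the fingers and pack_left above 12 N), for 0.25 s.
2. the middle pack is fully home (within 2 mm) and the fingers push it with more than 12 N for 0.25 s (z of pack_middle in the frame of cradle below 0.108 m and contact force between the fingers and pack_middle above 12 N), for 0.25 s.
3. the right pack is fully home (within 2 mm) and the fingers push it with more than 12 N for 0.25 s (z of pack_right in the frame of cradle below 0.108 m and contact force between the fingers and pack_right above 12 N), for 0.25 s.
4. with all packs home, the knob is at its anticlockwise stop (within 0.1 rad) (value of joint knob below 0.1 rad and z of each of pack_left, pack_middle, pack_right in the frame of cradle below 0.108 m), for 0.2 s.
At the end, for the whole second after the job is handed in: All three packs stand within 2 mm of fully home in their bays and the knob rests within 0.1 rad of its anticlockwise end stop, released (all of step 4 and velocity of joint knob below 0.05 rad/s); the robot touches nothing.
It fails at once if a pack is pushed with more than 45 N (contact force between the fingers and pack_left above 45 N or contact force between the fingers and pack_middle above 45 N or contact force between the fingers and pack_right above 45 N).
It fails at once if the knob is turned to within 0.4 rad of its anticlockwise stop before all packs are home (value of joint knob below 0.4 rad and (not (z of pack_left in the frame of cradle below 0.108 m) or not (z of pack_middle in the frame of cradle below 0.108 m) or not (z of pack_right in the frame of cradle below 0.108 m))).
It fails at once if a bystander is moved more than 30 mm or knocked over (distance of any of screwdriver, tape, spray_can, jar, mug, hammer, sprayer from where it was at the start of the episode above 0.03 m).
It also fails if it takes over 64 s, if anything falls off the work surface, if the arm or the gripper's body presses on something with over 40 N, if the wrist force passes 120 N, or if a joint passes its speed limit or range.

## Robot

A 7-joint arm with a two-finger parallel gripper is mounted at the origin on the work surface. World frame = base frame: x ahead of the robot, y to its left, z up, the work surface at z = 0. Lengths are in mm, angles in rad, forces in N, time in s.
With the tool pointing down it reaches from about 350 to 900 mm from the base axis. Payload 19.9 kg.
Tool frame: the origin (TCP) lies at the very end of the fingers, on their centre line; the grasp point (between the pads) lies robot.grip_depth behind it (robot.grip_depth is the distance from the TCP to the grasp point, in mm); z points along the fingers, y is the line along which they close (so a half turn about z gives the same grasp; the last joint's range is limited). The gripper opens to 94 mm and grips with 3 to 60 N. Pads are 16 mm wide; open, the fingers measure 119 mm over their backs; the gripper's body (75 mm by 177 mm) begins 78 mm behind the grasp point.
Start: joints at [-1.165, 0.417, -0.01, 1.614, 0.005, 1.111, -0.053], TCP at [270.038, 563.626, 169.225] pointing down, gripper open.
Joint ranges: [-2.81, 2.81], [-0.39, 2.02], [-1.27, 1.25], [0.06, 2.57], [-1.19, 4.33], [0.19, 2], [-2.82, 2.82]. Speed limits (rad/s): [1.89, 1.89, 2.39, 2.39, 3.01, 3.01, 3.01].

## Interface

Orientations are given as a unit quaternion [w, x, y, z].
In Python, from station import robot, viewer, order gives the robot as it stands. The module is installed in compiled form; this text tells all that it offers.
- The arm moves only by the tool carry_out, never from a script. Its argument "plan" is a list of rows, each a list of 7 numbers: the closure, from 0 (fully open) to 1 (shut), then the shift along the tool's x, y, z each as a share of 25 cm, from -1 to 1, then the turn, a rotation vector about the tool's x, y, z each as a share of 60 degrees, from -1 to 1. In form: [[jaw, dx, dy, dz, ax, ay, az], ...]. A call has 1 to 12 rows; each row is the pose to reach, as a shift and turn from the pose commanded when the call began, along the tool's axes at that moment; what a row does not reach only later rows make up. A row lasts 1/10 s, in which the tool goes at most 50 mm and 8.59 degrees, less where a joint would pass 70% of its speed; a pose out of reach is approached as far as the arm can. A call with a number of a shift or a turn outside -1 to 1 is refused whole. A call with a gripper value outside its range is refused whole. The fingers move at their own pace and stop on an object; "force" is the grip in N (left out, the last holds). Time passes only in rows, so rows that repeat a pose let the fingers close. It gives the time, the measured TCP pose, the force, the opening and the grip force at its end, in the units of the state.
- robot.sense(): the state, without advancing time (a new reading comes with each control period).
- viewer.capture(name): name is "scene" or "side" or "wrist"; returns a dict with "pixels" (400x640x3 uint8, blue, green, red), "depth" (400x640 float32, mm along the optical axis (not along the pixel's ray), 0 where there is no reading), "vfov" (degrees; the focal length in pixels is half the picture's height over the tangent of half this angle, whatever the lens; pixels are square), "cx", "cy" (the principal point, pixels), "R" (3x3) and "t" (3): a world point X has camera coordinates R X + t; the wrist camera has in their place "tool_from_camera" (4x4, takes a point from camera to tool coordinates, whose origin is the TCP and whose axes are the flange's). Camera axes: x right, y down, z forward; pixel columns grow to the right and rows downward; lengths in mm; the calibration is good to about 2 mm. A picture is of the moment at which its call begins: read the wrist's pose just before it.
- order.hand_in(): hands the job in; it is judged then, once.
The state is a dict: "time": time; "joint_positions": joint angles; "qd": joint speeds; "tau": joint torques, N m; "tcp_pos": TCP position; "ee_rot": TCP orientation; "ft_force": force on the tool from outside, world axes, zero at the start; "moment": the same for the moment, N m; "width": finger opening in mm; "grip_force": force on a finger pad.
Only numpy, scipy, OpenCV 4.12 (cv2) and the standard library are available. Lean on these libraries where they do the work, as an engineer would, in place of code of your own. Each camera call takes 0.05 s, during which the arm holds its last target. There are 200 camera calls.

## Working session

There is one attempt and no reset: what is moved stays moved. The work goes in short steps, Python scripts to look and compute and a tool call to move; the robot and the scene stay as the last step left them, time stands still between calls to the robot, and variables do not carry over. Pictures are saved under pics/ and viewed, at most 10 in all, crops included, and the job is handed in when it is done.

Besides the shell and the picture viewer there is one more tool, called after "Emit:" by a JSON object that holds its "op" and its "data", one argument or row to a line. carry_out: Moves the arm, as the interface text tells. Its arguments: {"type":"object","properties":{"plan":{"type":"array"},"force":{"type":"number"}},"required":["plan"]}

```bash
mkdir -p pics; ls
python3 - <<'E'
from station import robot, viewer, order
import cv2,numpy as np
s=robot.sense();print({k:np.round(v,3).tolist() for k,v in s.items()},robot.grip_depth)
for n in("scene","side"):
    c=viewer.capture(n);cv2.imwrite(f"pics/{n}0.png",c["pixels"]);np.savez(f"{n}0.npz",**c)
    print(n,c["vfov"],c["cx"],c["cy"],c["R"].tolist(),c["t"].tolist())
E
```

```text
pics
{'time': 0.0, 'joint_positions': [-1.166, 0.418, -0.01, 1.614, 0.005, 1.111, -0.053], 'qd': [0.0, -0.0, -0.001, 0.002, -0.0, 0.0, -0.001], 'tau': [-0.0, -85.123, 0.638, -42.601, -0.049, 0.018, 0.0], 'tcp_pos': [269.865, 563.285, 168.642], 'ee_rot': [-0.0, 0.222, 0.975, -0.001], 'ft_force': [0.286, 0.089, -0.412], 'moment': [-0.041, -0.001, 0.006], 'grip_force': 0.0, 'width': 94.0} 18.8
scene 42.21789148484636 313.4955754410206 198.63739635875731 [[0.6632991514638296, 0.7482161747337847, -0.01438024805440959], [0.3865365068580275, -0.35899502084844226, -0.849536405265849], [-0.6407993168952023, 0.5579382858997661, -0.5273339592647842]] [-321.55775456859175, -108.9458107952383, 2038.851174263983]
side 54.475213111277085 314.23059020466656 208.35062350805705 [[0.9804831192761253, -0.19652798517847048, -0.005440942588453402], [-0.11030046006865413, -0.5269613353312165, -0.8427013466077913], [0.16274723138414124, 0.8268545834109118, -0.538353820985014]] [-522.3998830161717, 126.48412885919915, 1269.102675641099]
```

View pics/scene0.png

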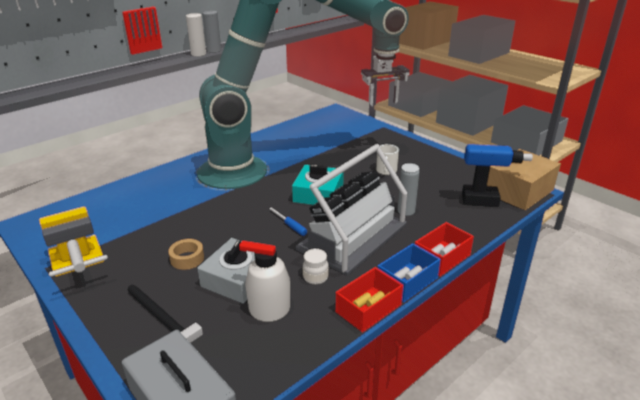

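View pics/side0.png

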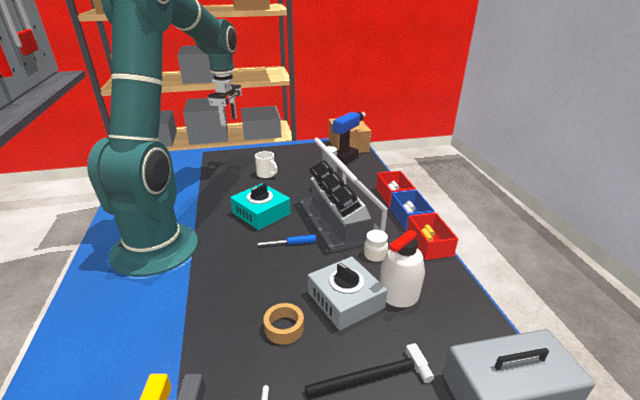

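The scene view shows the rack near (355,205), with the grey supply at (235,270) and the turquoise look-alike at (318,185). In the side view the rack is near (340,200), the grey supply at (345,290) and the look-alike at (260,205). Next I'll turn depth into points.

```bash
cat > h.py <<'E'
import numpy as np,cv2
def cloud(c):
    h,w=c["depth"].shape;f=h/2/np.tan(np.radians(float(c["vfov"]))/2)
    u,v=np.meshgrid(np.arange(w),np.arange(h));d=c["depth"].astype(float)
    P=np.stack([(u-c["cx"])/f*d,(v-c["cy"])/f*d,d],-1)
    return (P-c["t"])@c["R"] if "R" in c else P
E
python3 - <<'E'
from h import *
for n in("scene","side"):
    c=np.load(n+"0.npz");W=cloud(c);np.set_printoptions(suppress=True,precision=0)
    if n=="side":
        for p in [(345,290),(347,272),(345,300),(320,165),(340,185),(350,205),(325,195),(345,225),(310,140),(380,220),(283,325),(375,245),(405,270),(265,165),(300,240),(350,235)]: print(p,W[p[1],p[0]])
        cv2.imwrite("pics/sidecrop.png",cv2.resize(c["pixels"][125:335,240:440],None,fx=2.8,fy=2.8,interpolation=cv2.INTER_CUBIC))
    # top-of-supply points: z~70, find grey
    m=(abs(W[...,2]-70)<4)&(c["depth"]>0)&(W[...,0]>150)&(W[...,0]<1100)
    px=c["pixels"].astype(int);m&=(px.max(-1)-px.min(-1)<30)
    k,l,st,ce=cv2.connectedComponentsWithStats(m.astype(np.uint8))
    for i in range(1,k):
        if st[i,4]>60: q=W[l==i];print(n,st[i],q.mean(0),q.min(0),q.max(0), cv2.minAreaRect(q[:,:2].astype(np.float32)))
    m=(W[...,2]>243)&(W[...,2]<275)&(W[...,0]>350)&(W[...,0]<1100)&(abs(W[...,1])<500)
    q=W[m];print(n,"bar",len(q),q.min(0),q.max(0))
E
```

```text
scene [356 205  33  27 103] [671.  86.  68.] [646.   4.  66.] [694. 178.  72.] ((672.3675537109375, 92.21405029296875), (27.72107696533203, 176.34518432617188), 8.713376998901367)
scene [308 236  34  15  69] [ 668. -114.   70.] [ 606. -130.   66.] [706. -77.  74.] ((661.7078247070312, -118.7384033203125), (103.34244537353516, 44.00883102416992), 32.83160400390625)
scene [198 238  57  48 873] [ 553. -386.   70.] [ 457. -449.   66.] [ 646. -294.   74.] ((549.790283203125, -350.7761535644531), (151.09776306152344, 162.80165100097656), 19.795703887939453)
scene [304 249  23  17 147] [ 698. -181.   72.] [ 662. -211.   66.] [ 726. -146.   74.] ((694.2296142578125, -178.5803985595703), (63.238372802734375, 62.534305572509766), 76.52394104003906)
scene [247 291  42  13  93] [ 741. -379.   70.] [ 687. -411.   66.] [ 764. -323.   74.] ((735.1323852539062, -377.2183837890625), (105.7663803100586, 39.51719665527344), 52.89374923706055)
scene bar 493 [ 573. -134.  243.] [643. 194. 261.]
(345, 290) [ 536. -389.   75.]
(347, 272) [ 548. -360.  108.]
(345, 300) [ 529. -415.   67.]
(320, 165) [583. 1
[... 472 characters left out ...]
1.89215087890625), (62.90966796875, 60.98436737060547), 49.028690338134766)
side [ 309  257   78   55 1660] [ 548. -365.   69.] [ 456. -451.   66.] [ 644. -257.   74.] ((549.8274536132812, -352.5702209472656), (149.84396362304688, 160.67710876464844), 19.595895767211914)
side [381 274  40  16  84] [ 681. -396.   70.] [ 646. -414.   66.] [ 736. -347.   74.] ((682.2566528320312, -389.7952880859375), (35.421085357666016, 104.22706604003906), 58.110748291015625)
side [448 355  26  45  94] [ 700. -670.   70.] [ 699. -720.   66.] [ 702. -620.   74.] ((700.196533203125, -669.9180908203125), (100.46704864501953, 3.266727924346924), 89.89329528808594)
side bar 326 [ 571. -137.  243.] [640. 193. 257.]
```

View pics/sidecrop.png

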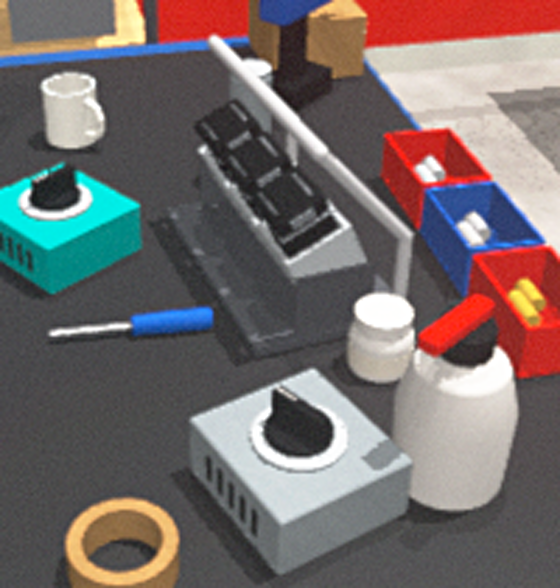

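The side crop shows the rack bays at crop (255,165), the bar from (215,40) to (405,235), and the knob on the grey supply at (300,430). The sprayer stands close by, to the right of the supply. Next I'll fit the bar line and the pack tops.

Run:
```python
from h import *
np.set_printoptions(suppress=True,precision=1)
C={n:np.load(n+"0.npz") for n in("scene","side")}
B=[]
for n,c in C.items():
    W=cloud(c);m=(W[...,2]>247)&(W[...,2]<262)&(W[...,0]>540)&(W[...,0]<680)&(W[...,1]>-160)&(W[...,1]<220)
    q=W[m];vx,vy,x0,y0=cv2.fitLine(q[:,:2].astype(np.float32),cv2.DIST_HUBER,0,.01,.01).ravel()
    s=(q[:,:2]-[x0,y0])@[vx,vy];print(n,len(q),np.degrees(np.arctan2(vy,vx)),x0,y0,s.min(),s.max(),np.array([x0,y0])+np.array([vx,vy])*(s.min()+s.max())/2,np.percentile(q[:,2],[50,95]))
    B.append(q)
q=np.vstack(B);vx,vy,x0,y0=cv2.fitLine(q[:,:2].astype(np.float32),cv2.DIST_HUBER,0,.01,.01).ravel()
if vy<0:vx,vy=-vx,-vy
s=(q[:,:2]-[x0,y0])@[vx,vy];mid=np.array([x0,y0])+np.array([vx,vy])*(s.min()+s.max())/2
ey=np.array([vx,vy,0]);ex=np.array([vy,-vx,0]);ez=np.array([0,0,1.])
O=np.array([*mid,0])+29*ex
print("O",O,"yaw",np.degrees(np.arctan2(ex[1],ex[0])))
R=np.stack([ex,ey,ez],1);np.savez("rack.npz",R=R,O=O)
a=np.radians(25);cz=np.array([-np.sin(a),0,np.cos(a)]);cx=np.array([np.cos(a),0,np.sin(a)])
for n,c in C.items():
    W=cloud(c);L=(W-O)@R;px=c["pixels"].astype(int)
    k=(abs(L[...,1])<150)&(L[...,0]>-110)&(L[...,0]<90)&(L[...,2]>100)&(L[...,2]<235)&(px.max(-1)<75)
    P=L[k];h=P@cz;X=P@cx
    for lo in(48,-48-0,-144):
        pass
    for yc in(96,0,-96):
        m=abs(P[:,1]-yc)<45
        hh=h[m];H,e=np.histogram(hh,bins=np.arange(120,200,3));i=H.argmax()
        t=m.copy();t[m]=abs(hh-(e[i]+1.5))<5
        print(n,yc,m.sum(),"top h",np.median(h[t]),t.sum(),"x",np.percentile(X[t],[3,50,97]),"y",np.percentile(P[t,1],[3,50,97]),H[max(0,i-5):i+6])
    k=(abs(L[...,1])<150)&(L[...,0]>-110)&(L[...,0]<150)&(L[...,2]>20)&(L[...,2]<180)&(px.min(-1)>95)
    P=L[k];h=P@cz;X=P@cx;H,e=np.histogram(h,bins=np.arange(0,180,6));print("grey h",list(zip(e[:-1],H)))
    k=(abs(L[...,1])<180)&(abs(L[...,0])<120)&(abs(L[...,2]-16)<5);P=L[k];print("base",np.percentile(P,[1,99],axis=0))
```

```text
scene 445 -81.24259 609.7876 18.387749 -178.29605148544545 154.52481941149534 [608.   30.1] [255.1 259.2]
side 286 -81.01848 602.5845 6.319462 -188.58343038708244 145.05116591445218 [599.2  27.8] [253.5 256.3]
O [633.6  33.4   0. ] yaw 8.778573208962351
scene 96 388 top h 170.15137150872027 169 x [ 5.9 44.7 69.4] y [ 58.9  88.2 131.4] [22 17 24 22 37 83 44  0  0  0  0]
scene 0 420 top h 169.20466589742654 163 x [12.4 44.4 69.4] y [-36.   -4.3  34.9] [ 18  25  22  32  30 120   7   0   0   0   0]
scene -96 422 top h 168.47919409676908 126 x [ 7.3 42.5 70.6] y [-132.6  -98.9  -57.5] [23 18 17 27 41 76  1  0  0  0  0]
grey h [(np.int64(0), np.int64(84)), (np.int64(6), np.int64(84)), (np.int64(12), np.int64(86)), (np.int64(18), np.int64(92)), (np.int64(24), np.int64(84)), (np.int64(30), np.int64(122)), (np.int64(36), np.int64(207)), (np.int64(42), np.int64(154)), (np.int64(48), np.int64(1)), (np.int64(54), np.int64(79)), (np.int64(60), np.int64(113)), (np.int64(66), np.int64(130)), (np.int64(72), np.int64(128)), (np.int64(78), np.int64(134)), (np.int64(84), np.int64(137)), (np.int64(90), 
[... 1086 characters left out ...]
t64(1)), (np.int64(48), np.int64(0)), (np.int64(54), np.int64(0)), (np.int64(60), np.int64(6)), (np.int64(66), np.int64(23)), (np.int64(72), np.int64(26)), (np.int64(78), np.int64(32)), (np.int64(84), np.int64(31)), (np.int64(90), np.int64(52)), (np.int64(96), np.int64(52)), (np.int64(102), np.int64(48)), (np.int64(108), np.int64(64)), (np.int64(114), np.int64(150)), (np.int64(120), np.int64(42)), (np.int64(126), np.int64(1)), (np.int64(132), np.int64(0)), (np.int64(138), np.int64(23)), (np.int64(144), np.int64(10)), (np.int64(150), np.int64(15)), (np.int64(156), np.int64(41)), (np.int64(162), np.int64(45)), (np.int64(168), np.int64(12))]
base [[-100.8 -164.    11.1]
 [  89.2  159.1   19. ]]
```

```bash
cat >> h.py <<'E'
from scipy.spatial.transform import Rotation as Ro
z=np.load("rack.npz");RR,OO=z["R"],z["O"]
a=np.radians(25);CZ=np.array([-np.sin(a),0,np.cos(a)]);CX=np.array([np.cos(a),0,np.sin(a)])
RT=RR@np.stack([-CX,[0,1,0],-CZ],1)   # tool orientation for pushing
def rackpt(X,y,h): return OO+RR@(X*CX+h*CZ+np.array([0,y,0]))
def rel(s,p,R=None):
    q=s["ee_rot"];Rc=Ro.from_quat([q[1],q[2],q[3],q[0]])
    d=Rc.inv().apply(np.array(p)-s["tcp_pos"])
    w=(Rc.inv()*Ro.from_matrix(R)).as_rotvec(degrees=True) if R is not None else np.zeros(3)
    print("shift mm",d.round(1),"share",(d/250).round(3),"turn deg",w.round(1),"share",(w/60).round(3))
E
python3 - <<'E'
from h import *
from station import robot,viewer
s=robot.sense();c=viewer.capture("wrist");print(np.round(c["tool_from_camera"],2).tolist(),c["vfov"])
for y in(95,-1,-97):print(rackpt(24,y,270).round(),rackpt(24,y,168).round())
rel(s,rackpt(24,95,270),RT)
E
```

```text
[[0.0, -0.96, -0.28, 82.02], [1.0, 0.0, 0.0, -0.15], [-0.0, -0.28, 0.96, -215.83], [0.0, 0.0, 0.0, 1.0]] 71.17144641018606
[528. 113. 255.] [570. 120. 162.]
[542.  18. 255.] [585.  25. 162.]
[557. -77. 255.] [600. -70. 162.]
shift mm [-427.1 -294.6  -85.8] share [-1.708 -1.178 -0.343] turn deg [ -7.6 -24.3 -33.8] share [-0.126 -0.404 -0.563]
```

Emit:
{"op": "carry_out", "data": {
  "plan": [
    [1, 0, 0, -0.2, 0, 0, 0],
    [1, -0.1, -0.05, -0.4, 0, 0, 0],
    [1, -0.9, -0.6, -0.5, -0.126, -0.404, -0.563],
    [1, -0.9, -0.6, -0.5, -0.126, -0.404, -0.563],
    [1, -0.9, -0.6, -0.5, -0.126, -0.404, -0.563],
    [1, -0.9, -0.6, -0.5, -0.126, -0.404, -0.563],
    [1, -0.9, -0.6, -0.5, -0.126, -0.404, -0.563],
    [1, -0.9, -0.6, -0.5, -0.126, -0.404, -0.563],
    [1, -0.9, -0.6, -0.5, -0.126, -0.404, -0.563],
    [1, -0.9, -0.6, -0.5, -0.126, -0.404, -0.563]
  ]
}}

```text
time: 1.15
tcp_pos: [407.9, 332.0, 294.3]
ee_rot: [0.216, -0.074, 0.973, 0.017]
ft_force: [-0.3, -0.1, 0.1]
width: 17.5
grip_force: 0.0
```

Run:
```python
from h import *
from station import robot,viewer
s=robot.sense();print(s["time"],s["width"],s["ft_force"])
rel(s,rackpt(24,95,280),RT)
```

```text
1.15 17.50340234918466 [-0.32830339 -0.10313569  0.1404766 ]
shift mm [ -60.7 -234.6   61.5] share [-0.243 -0.938  0.246] turn deg [ 0.1 -0.  -0.1] share [ 0.001 -0.    -0.001]
```

Emit:
{"op": "carry_out", "data": {
  "plan": [
    [1, -0.24, -0.94, 0.24, 0, 0, 0],
    [1, -0.24, -0.94, 0.24, 0, 0, 0],
    [1, -0.24, -0.94, 0.24, 0, 0, 0],
    [1, -0.24, -0.94, 0.24, 0, 0, 0],
    [1, -0.24, -0.94, 0.24, 0, 0, 0],
    [1, -0.24, -0.94, 0.24, 0, 0, 0],
    [1, -0.24, -0.94, 0.24, 0, 0, 0],
    [1, -0.24, -0.94, 0.24, 0, 0, 0]
  ]
}}

```text
time: 1.95
tcp_pos: [522.6, 112.6, 264.9]
ee_rot: [0.216, -0.075, 0.973, 0.017]
ft_force: [0.4, 0.2, 0.3]
width: 0.7
grip_force: 0.0
```

Run:
```python
from h import *
from station import robot,viewer
s=robot.sense();print(s["time"],s["width"],s["ft_force"])
c=viewer.capture("wrist");cv2.imwrite("pics/w1.png",c["pixels"])
rel(s,rackpt(24,95,180),RT)
T=c["tool_from_camera"];P=cloud(c)@T[:3,:3].T+T[:3,3]
q=s["ee_rot"];W=Ro.from_quat([q[1],q[2],q[3],q[0]]).apply(P.reshape(-1,3)).reshape(P.shape)+s["tcp_pos"]
L=(W-OO)@RR;h=L@CZ;X=L@CX
px=c["pixels"].astype(int)
np.set_printoptions(suppress=True,precision=1)
for yc in(96,0,-96):
    m=(abs(L[...,1]-yc)<38)&(X>0)&(X<70)&(h>150)&(h<185)&(c["depth"]>0)
    if m.sum()>50:
        H,e=np.histogram(h[m],bins=np.arange(150,186,1.5));i=H.argmax();t=m&(abs(h-e[i]-.7)<2.5)
        print(yc,m.sum(),np.median(h[t]),np.percentile(X[t],[2,98]),np.percentile(L[...,1][t],[2,98]),H)
```

```text
1.95 0.717605014636019 [0.39925359 0.22989936 0.30655746]
shift mm [ -0.6  -0.3 101.3] share [-0.002 -0.001  0.405] turn deg [ 0.1 -0.   0. ] share [ 0.001 -0.     0.001]
96 3173 171.50539528741336 [ 1.7 63.4] [ 63.5 132.6] [   0    0    0    0    0    1    1    0    0   10   28   26   64  753
 2019  270    1    0    0    0    0    0    0]
0 3105 170.8148757981523 [ 1.8 63.9] [-32.2  36.5] [   0    0    0    0    0    0    0    0    0   15   21   23  196 1604
 1206   40    0    0    0    0    0    0    0]
-96 3097 170.13086060529426 [ 2.1 64.1] [-127.6  -59.2] [   0    1    0    0    0    0    0    0    0    3   21   56  684 1904
  424    4    0    0    0    0    0    0    0]
```

View pics/w1.png

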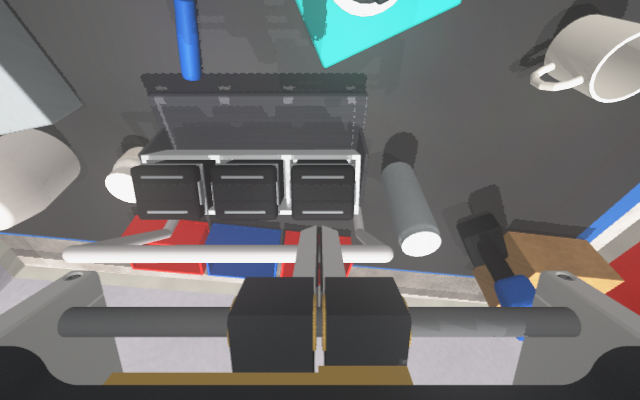

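The wrist view shows the three packs at (168,190), (247,190) and (323,190). The bar lies behind the fingers at row 255. The tops are at h≈170, so I'll approach the left pack.

Emit:
{"op": "carry_out", "data": {
  "plan": [
    [1, 0, 0, 0.15, 0, 0, 0],
    [1, 0, 0, 0.3, 0, 0, 0],
    [1, 0, 0, 0.38, 0, 0, 0],
    [1, 0, 0, 0.4, 0, 0, 0],
    [1, 0, 0, 0.42, 0, 0, 0],
    [1, 0, 0, 0.424, 0, 0, 0],
    [1, 0, 0, 0.428, 0, 0, 0],
    [1, 0, 0, 0.432, 0, 0, 0],
    [1, 0, 0, 0.436, 0, 0, 0]
  ]
}}

```text
time: 2.9
tcp_pos: [568.4, 118.3, 166.8]
ee_rot: [0.216, -0.074, 0.973, 0.017]
ft_force: [-0.2, -0.4, 0.4]
width: 0.4
grip_force: 0.0
```

Emit:
{"op": "carry_out", "data": {
  "plan": [
    [1, 0, 0, 0.004, 0, 0, 0],
    [1, 0, 0, 0.008, 0, 0, 0],
    [1, 0, 0, 0.012, 0, 0, 0],
    [1, 0, 0, 0.016, 0, 0, 0],
    [1, 0, 0, 0.016, 0, 0, 0]
  ]
}}

```text
time: 3.4
tcp_pos: [569.9, 118.4, 162.4]
ee_rot: [0.216, -0.074, 0.973, 0.017]
ft_force: [-0.3, -0.3, -0.5]
width: 0.7
grip_force: 0.0
```

Emit:
{"op": "carry_out", "data": {
  "plan": [
    [1, 0, 0, 0.004, 0, 0, 0],
    [1, 0, 0, 0.008, 0, 0, 0],
    [1, 0, 0, 0.012, 0, 0, 0],
    [1, 0, 0, 0.012, 0, 0, 0]
  ]
}}

```text
time: 3.8
tcp_pos: [571.2, 118.6, 159.7]
ee_rot: [0.216, -0.074, 0.973, 0.017]
ft_force: [0.4, -0.3, -0.3]
width: 0.6
grip_force: 0.0
```

Emit:
{"op": "carry_out", "data": {
  "plan": [
    [1, 0, 0, 0.004, 0, 0, 0],
    [1, 0, 0, 0.008, 0, 0, 0],
    [1, 0, 0, 0.008, 0, 0, 0]
  ]
}}

```text
time: 4.1
tcp_pos: [572.0, 118.7, 157.9]
ee_rot: [0.216, -0.074, 0.973, 0.017]
ft_force: [0.3, -0.2, 0.4]
width: 0.6
grip_force: 0.0
```

Run:
```python
from h import *
from station import robot,viewer
s=robot.sense();c=viewer.capture("wrist");d=viewer.capture("scene")
i=np.vstack([cv2.resize(c["pixels"][120:400,160:600],(640,407)),cv2.resize(d["pixels"][120:240,290:430],(640,549))[150:343]])
cv2.imwrite("pics/w2.png",i[:600])
L=(s["tcp_pos"]-OO)@RR;print(L,L@CX,L@CZ,s["joint_positions"])
```

```text
[-47.8785787   93.70558044 157.94328454] 23.356987661114054 163.37959039317653 [-0.79928369  0.12822142  0.5446491   2.14084046 -0.03730101  0.45712565
  1.48016972]
```

View pics/w2.png

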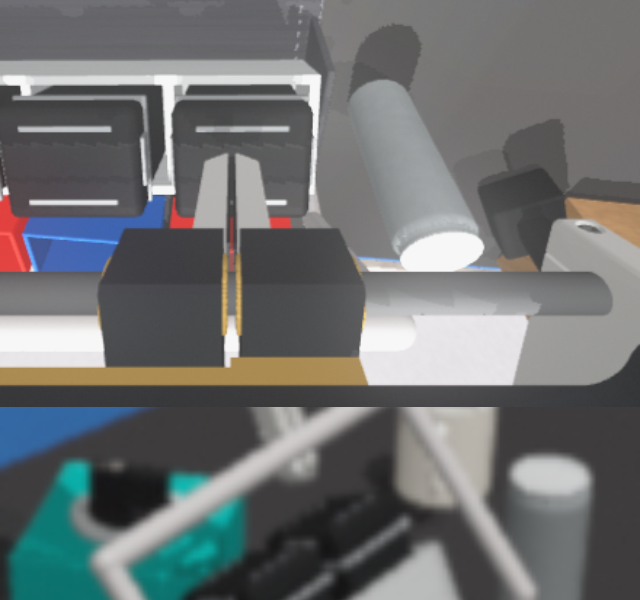

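The finger tips overlie the left pack in the wrist view at (232,160), but in the scene strip the tip at (295,470) appears short of the pack. I'll check by projection.

Run:
```python
from h import *
from station import robot,viewer
s=robot.sense();np.set_printoptions(suppress=True,precision=1)
S=[]
for n in("scene","side"):
    c=viewer.capture(n);f=200/np.tan(np.radians(c["vfov"])/2)
    for P in (np.array(s["tcp_pos"]),rackpt(33,96,170)):
        p=c["R"]@P+c["t"];u=f*p[0]/p[2]+c["cx"];v=f*p[1]/p[2]+c["cy"];print(n,P,u,v,p[2]);S.append((u,v))
    u,v=np.int32(S[-2]);S2=c["pixels"][v-40:v+40,u-40:u+40].copy();W=cloud(c);print(W[v-12:v+6:3,u])
    S2=cv2.resize(S2,(390,390),interpolation=cv2.INTER_CUBIC)
    cv2.drawMarker(S2,(195,195),(0,0,255));uu,vv=S[-1];cv2.drawMarker(S2,(int(195+(uu-u)*4.9),int(195+(vv-v)*4.9)),(0,255,0))
    S.append(0);globals()[n]=S2
cv2.imwrite("pics/tip.png",np.hstack([scene,side]))
```

```text
scene [572.  118.7 158. ] 358.6917770236631 178.37665946631245 1655.2153789918877
scene [577.5 121.9 168. ] 360.73693224897727 175.93981837535333 1648.182721197127
[[565.  121.  199.3]
 [330.4 370.2   2.5]
 [343.5 357.   -0.6]
 [555.3 132.6 158.3]
 [585.5 101.1 171.9]
 [597.7  88.6 171. ]]
side [572.  118.7 158. ] 318.2530028029301 170.96019891015942 1375.2739352352603
side [577.5 121.9 168. ] 319.59930184866965 167.88663094929265 1373.4232955490663
[[663.2 559.6  -3.4]
 [656.8 529.4  -4.3]
 [578.2 153.  168.3]
 [575.  137.4 164.2]
 [571.8 122.3 160.1]
 [567.2 100.  159.9]]
```

View pics/tip.png

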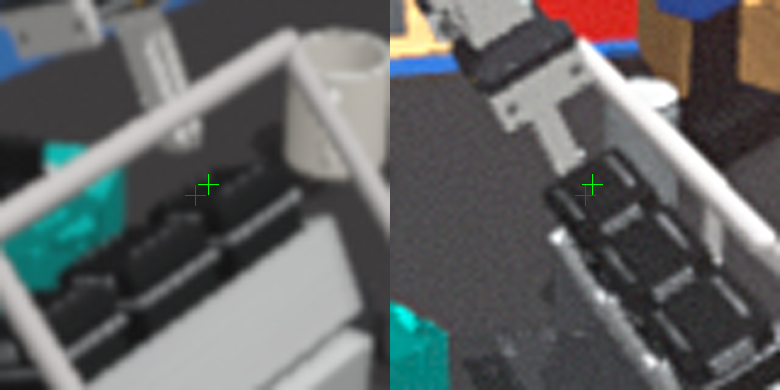

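Run:
```python
from h import *
from station import robot,viewer
s=robot.sense();np.set_printoptions(suppress=True,precision=1)
c=viewer.capture("wrist");T=c["tool_from_camera"];P=cloud(c)@T[:3,:3].T+T[:3,3]
for u in(306,312,328,334):
    for v in range(218,246,3):print(u,v,P[v,u],c["pixels"][v,u])
```

```text
306 218 [ 3.9 -9.9 -7. ] [80 80 80]
306 221 [ 1.8 -9.9 -8.3] [93 93 94]
306 224 [-0.7 -9.9 -8.3] [88 89 89]
306 227 [ -3.5 -10.   -7.7] [94 93 93]
306 230 [  9.7  -8.2 -45.2] [178 180 182]
306 233 [  9.5  -8.  -49.5] [178 180 182]
306 236 [  9.4  -7.8 -54.1] [177 180 181]
306 239 [  9.6  -7.6 -59.1] [178 180 182]
306 242 [  9.6  -7.4 -63.2] [178 179 182]
306 245 [  9.4  -7.2 -67. ] [178 180 182]
312 218 [ 4.1 -5.1 -7.7] [82 81 82]
312 221 [ 2.  -5.1 -8.6] [85 83 85]
312 224 [-1.3 -5.2 -6.9] [89 88 88]
312 227 [  9.6  -4.4 -39.6] [178 180 181]
312 230 [  9.5  -4.2 -44.6] [178 180 182]
312 233 [ 10.   -4.1 -50.7] [177 179 181]
312 236 [ 10.3  -4.  -56. ] [178 180 182]
312 239 [  9.9  -3.9 -59.7] [178 180 182]
312 242 [  9.9  -3.8 -63.8] [177 180 182]
312 245 [  9.5  -3.7 -67.1] [178 180 181]
328 218 [ 4.2  7.6 -7.8] [87 86 84]
328 221 [ 1.8  7.6 -8.3] [91 91 91]
328 224 [-0.8  7.6 -8.1] [92 91 90]
328 227 [-3.3  7.6 -8.2] [141 142 143]
328 230 [  9.6   6.3 -45. ] [178 180 182]
328 233 [  9.7   6.2 -50.1] [179 181 183]
328 236 [  9.6   6.  -54.4] [179 181 183]
328 239 [  9.7   5.9 -59.1] [177 180 181]
328 242 [  9.7   5.7 -63.5] [178 180 182]
328 245 [  9.7   5.6 -67.4] [178 180 182]
334 218 [ 4.5 12.3 -8.6] [84 83 83]
334 221 [ 1.9 12.3 -8.5] [96 95 95]
334 224 [-0.7 12.4 -8.3] [93 92 91]
334 227 [-3.6 12.5 -7.6] [92 91 91]
334 230 [  9.7  10.3 -45.1] [179 180 182]
334 233 [  9.8  10.  -50.3] [179 181 183]
334 236 [  9.3   9.8 -54. ] [178 180 182]
334 239 [ 10.    9.5 -59.9] [179 181 183]
334 242 [ 10.1   9.3 -64.4] [179 181 183]
334 245 [ 10.    9.1 -68. ] [178 181 182]
```

Run:
```python
from h import *
np.set_printoptions(suppress=True,precision=1)
for n in("scene","side"):
    c=np.load(n+"0.npz");W=cloud(c)
    m=(np.hypot(W[...,0]-270,W[...,1]-563)<75)&(W[...,2]>120)&(W[...,2]<400)
    q=W[m];H,e=np.histogram(q[:,2],bins=np.arange(120,300,10));print(n,list(zip(e,H)),q[:,2].min())
```

```text
scene [(np.int64(120), np.int64(0)), (np.int64(130), np.int64(0)), (np.int64(140), np.int64(0)), (np.int64(150), np.int64(0)), (np.int64(160), np.int64(0)), (np.int64(170), np.int64(0)), (np.int64(180), np.int64(0)), (np.int64(190), np.int64(0)), (np.int64(200), np.int64(5)), (np.int64(210), np.int64(19)), (np.int64(220), np.int64(19)), (np.int64(230), np.int64(20)), (np.int64(240), np.int64(20)), (np.int64(250), np.int64(24)), (np.int64(260), np.int64(25)), (np.int64(270), np.int64(25)), (np.int64(280), np.int64(21))] 205.95886431572137
side [(np.int64(120), np.int64(0)), (np.int64(130), np.int64(0)), (np.int64(140), np.int64(0)), (np.int64(150), np.int64(0)), (np.int64(160), np.int64(0)), (np.int64(170), np.int64(0)), (np.int64(180), np.int64(0)), (np.int64(190), np.int64(0)), (np.int64(200), np.int64(12)), (np.int64(210), np.int64(24)), (np.int64(220), np.int64(25)), (np.int64(230), np.int64(21)), (np.int64(240), np.int64(23)), (np.int64(250), np.int64(27)), (np.int64(260), np.int64(23)), (np.int64(270), np.int64(25)), (np.int64(280), np.int64(24))] 200.89705604782924
```

The tips are really about 35 mm short of the reported TCP. Both outside cameras show this at the start pose, and the wrist depth agrees. So about 28 mm remain before contact.

Emit:
{"op": "carry_out", "data": {
  "plan": [
    [1, 0.02, 0, 0.04, 0, 0, 0],
    [1, 0.02, 0.004, 0.06, 0, 0, 0],
    [1, 0.02, 0.004, 0.08, 0, 0, 0],
    [1, 0.02, 0.004, 0.088, 0, 0, 0],
    [1, 0.02, 0.004, 0.092, 0, 0, 0],
    [1, 0.02, 0.004, 0.092, 0, 0, 0]
  ]
}}

```text
time: 4.95
tcp_pos: [577.0, 120.4, 135.0]
ee_rot: [0.216, -0.074, 0.973, 0.017]
ft_force: [0.6, 0.1, -0.1]
width: 0.4
grip_force: 0.0
```

Emit:
{"op": "carry_out", "data": {
  "plan": [
    [1, 0, 0, 0.004, 0, 0, 0],
    [1, 0, 0, 0.008, 0, 0, 0],
    [1, 0, 0, 0.012, 0, 0, 0],
    [1, 0, 0, 0.016, 0, 0, 0]
  ]
}}

```text
time: 5.35
tcp_pos: [578.7, 120.9, 131.5]
ee_rot: [0.216, -0.074, 0.973, 0.017]
ft_force: [0.7, -0.1, -0.3]
width: 0.6
grip_force: 0.0
```

Emit:
{"op": "carry_out", "data": {
  "plan": [
    [1, 0, 0, 0.004, 0, 0, 0],
    [1, 0, 0, 0.008, 0, 0, 0],
    [1, 0, 0, 0.012, 0, 0, 0]
  ]
}}

```text
time: 5.65
tcp_pos: [580.0, 121.0, 128.8]
ee_rot: [0.216, -0.074, 0.973, 0.017]
ft_force: [-1.1, 0.1, 2.2]
width: 0.0
grip_force: 1.1
```

Emit:
{"op": "carry_out", "data": {
  "plan": [
    [1, 0, 0, 0.004, 0, 0, 0],
    [1, 0, 0, 0.008, 0, 0, 0],
    [1, 0, 0, 0.012, 0, 0, 0]
  ]
}}

```text
time: 5.95
tcp_pos: [581.2, 121.2, 126.0]
ee_rot: [0.216, -0.074, 0.973, 0.017]
ft_force: [-1.1, 0.4, 2.7]
width: 0.5
grip_force: 1.1
```

Emit:
{"op": "carry_out", "data": {
  "plan": [
    [1, 0, 0, 0.004, 0, 0, 0],
    [1, 0, 0, 0.008, 0, 0, 0]
  ]
}}

```text
time: 6.15
tcp_pos: [582.1, 121.4, 124.2]
ee_rot: [0.216, -0.074, 0.973, 0.017]
ft_force: [-0.2, -0.7, 2.6]
width: 0.1
grip_force: 1.1
```

```bash
cat >> h.py <<'E'
def packs():
    from station import robot,viewer
    np.set_printoptions(suppress=True,precision=1)
    s=robot.sense();c=viewer.capture("wrist");T=c["tool_from_camera"];P=cloud(c)@T[:3,:3].T+T[:3,3]
    q=s["ee_rot"];W=Ro.from_quat([q[1],q[2],q[3],q[0]]).apply(P.reshape(-1,3)).reshape(P.shape)+s["tcp_pos"]
    L=(W-OO)@RR;h=L@CZ;X=L@CX;l=(s["tcp_pos"]-OO)@RR;print("tcp X,y,h",l@CX,l[1],l@CZ,"t",s["time"],"F",s["ft_force"])
    for yc in(96,0,-96):
        m=(abs(L[...,1]-yc)<36)&(X>0)&(X<66)&(h>145)&(h<185)&(c["depth"]>0)&(P[...,2]>-28)
        if m.sum()>50:
            H,e=np.histogram(h[m],bins=np.arange(145,186,1));i=H.argmax();t=m&(abs(h-e[i]-.5)<2)
            print(yc,m.sum(),np.median(h[t]).round(2),np.percentile(X[t],[2,98]),np.percentile(L[...,1][t],[2,98]))
    return c
E
python3 - <<'E'
from h import *
c=packs();cv2.imwrite("pics/w3.png",c["pixels"][100:400,100:560])
E
```

```text
tcp X,y,h 18.476665023092664 94.78134342994878 128.41341869772646 t 6.15 F [-0.2 -0.7  2.6]
0 238 146.55 [0.  1.9] [-33.3  34.4]
-96 252 145.99 [0. 2.] [-129.4  -61.5]
```

View pics/w3.png

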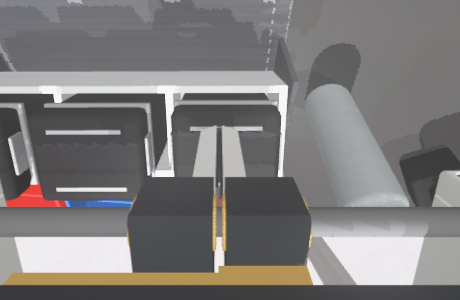

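```bash
sed -i 's/(P\[...,2\]>-28)/((abs(P[...,1])>19)|(P[...,0]>25))/' h.py
python3 -c "
from h import *
packs()"
```

```text
tcp X,y,h 18.395379495344386 94.72930571809934 128.30222016219074 t 6.2 F [-0.3  0.8  1.1]
96 2996 164.75 [ 1.1 47.7] [ 62.7 131.3]
0 8737 170.79 [ 1.4 63.4] [-31.7  34.5]
-96 6564 170.15 [ 1.7 58.9] [-125.6  -61.2]
```

The left pack is moving: it has gone from 171.5 to 164.8. I'll continue in small steps.

Emit:
{"op": "carry_out", "data": {
  "plan": [
    [1, 0, 0, 0.004, 0, 0, 0],
    [1, 0, 0, 0.008, 0, 0, 0],
    [1, 0, 0, 0.008, 0, 0, 0]
  ]
}}

```text
time: 6.55
tcp_pos: [582.9, 121.5, 122.3]
ee_rot: [0.216, -0.074, 0.973, 0.017]
ft_force: [-0.4, 0.3, 1.3]
width: 0.5
grip_force: 0.4
```

Emit:
{"op": "carry_out", "data": {
  "plan": [
    [1, 0, 0, 0.004, 0, 0, 0],
    [1, 0, 0, 0.008, 0, 0, 0]
  ]
}}

```text
time: 6.75
tcp_pos: [583.8, 121.6, 120.9]
ee_rot: [0.216, -0.074, 0.973, 0.017]
ft_force: [-13.1, -3.3, 21.3]
width: 0.3
grip_force: 12.4
```

Emit:
{"op": "carry_out", "data": {
  "plan": [
    [1, 0, 0, 0, 0, 0, 0],
    [1, 0, 0, 0, 0, 0, 0],
    [1, 0, 0, 0, 0, 0, 0],
    [1, 0, 0, 0, 0, 0, 0],
    [1, 0, 0, 0, 0, 0, 0]
  ]
}}

```text
time: 7.25
tcp_pos: [583.7, 121.6, 121.1]
ee_rot: [0.216, -0.074, 0.973, 0.017]
ft_force: [-11.2, -2.4, 16.9]
width: 0.3
grip_force: 10.1
```

```bash
python3 -c "
from h import *
packs()"
```

```text
tcp X,y,h 18.689199625696524 94.74097178984293 124.90207985556725 t 7.25 F [-11.2  -2.4  16.9]
96 3006 161.48 [ 1.2 47.9] [ 62.9 131.3]
0 9013 170.78 [ 1.3 63.6] [-31.8  34.5]
-96 6364 170.12 [ 2.  58.9] [-124.4  -61.6]
```

Emit:
{"op": "carry_out", "data": {
  "plan": [
    [1, 0, 0, -0.06, 0, 0, 0],
    [1, 0, 0, -0.12, 0, 0, 0],
    [1, 0, -0.19, -0.12, 0, 0, 0],
    [1, 0, -0.376, -0.12, 0, 0, 0],
    [1, 0, -0.376, -0.12, 0, 0, 0],
    [1, 0, -0.376, -0.08, 0, 0, 0],
    [1, 0, -0.376, -0.06, 0, 0, 0],
    [1, 0, -0.376, -0.052, 0, 0, 0],
    [1, 0, -0.376, -0.052, 0, 0, 0]
  ]
}}

```text
time: 8.2
tcp_pos: [592.3, 28.2, 131.9]
ee_rot: [0.216, -0.075, 0.973, 0.017]
ft_force: [-0.0, -0.7, -0.2]
width: 0.5
grip_force: 0.0
```

```bash
python3 -c "
from h import *
packs()"
```

```text
tcp X,y,h 18.064084998847513 1.1064717393739967 137.14785321403983 t 8.2 F [-0.  -0.7 -0.2]
96 7888 162.44 [ 1.5 63.2] [ 63.3 130.6]
0 3079 170.75 [ 1.2 49.1] [-33.3  35.3]
-96 8036 170.17 [ 2.1 63.9] [-127.4  -61.3]
```

Emit:
{"op": "carry_out", "data": {
  "plan": [
    [1, 0, 0, 0.008, 0, 0, 0],
    [1, 0, 0, 0.012, 0, 0, 0],
    [1, 0, 0, 0.016, 0, 0, 0],
    [1, 0, 0, 0.02, 0, 0, 0],
    [1, 0, 0, 0.024, 0, 0, 0],
    [1, 0, 0, 0.028, 0, 0, 0],
    [1, 0, 0, 0.032, 0, 0, 0],
    [1, 0, 0, 0.036, 0, 0, 0]
  ]
}}

```text
time: 9.05
tcp_pos: [596.4, 28.5, 124.1]
ee_rot: [0.216, -0.074, 0.973, 0.017]
ft_force: [-2.2, 0.4, 4.2]
width: 0.3
grip_force: 2.1
```

Emit:
{"op": "carry_out", "data": {
  "plan": [
    [1, 0, 0, 0.004, 0, 0, 0],
    [1, 0, 0, 0.008, 0, 0, 0]
  ]
}}

```text
time: 9.25
tcp_pos: [597.2, 28.6, 122.3]
ee_rot: [0.216, -0.074, 0.973, 0.017]
ft_force: [-2.6, 0.8, 4.3]
width: 0.1
grip_force: 2.1
```

Emit:
{"op": "carry_out", "data": {
  "plan": [
    [1, 0, 0, 0.004, 0, 0, 0],
    [1, 0, 0, 0.006, 0, 0, 0]
  ]
}}

```text
time: 9.45
tcp_pos: [597.9, 28.6, 121.1]
ee_rot: [0.216, -0.074, 0.973, 0.017]
ft_force: [-8.4, -0.0, 14.9]
width: 0.2
grip_force: 8.3
```

Stop reached, about 17 N. I'll add a touch more and hold.

Emit:
{"op": "carry_out", "data": {
  "plan": [
    [1, 0, 0, 0.001, 0, 0, 0],
    [1, 0, 0, 0.001, 0, 0, 0]
  ]
}}

```text
time: 9.65
tcp_pos: [598.0, 28.6, 121.1]
ee_rot: [0.216, -0.074, 0.973, 0.017]
ft_force: [-9.4, -1.3, 14.5]
width: 0.3
grip_force: 8.7
```

Emit:
{"op": "carry_out", "data": {
  "plan": [
    [1, 0, 0, 0.001, 0, 0, 0],
    [1, 0, 0, 0.001, 0, 0, 0],
    [1, 0, 0, 0.001, 0, 0, 0],
    [1, 0, 0, 0.001, 0, 0, 0],
    [1, 0, 0, 0.001, 0, 0, 0],
    [1, 0, 0, 0.001, 0, 0, 0]
  ]
}}

```text
time: 10.25
tcp_pos: [598.1, 28.6, 121.0]
ee_rot: [0.216, -0.074, 0.973, 0.017]
ft_force: [-10.9, -0.9, 17.9]
width: 0.5
grip_force: 10.2
```

```bash
python3 -c "
from h import *
packs()"
```

```text
tcp X,y,h 18.60282712198962 0.6459361562928478 124.80857619050909 t 10.25 F [-10.9  -0.9  17.9]
96 8818 162.45 [ 1.5 63.4] [ 63.3 130.6]
0 3017 161.43 [ 1.3 47.8] [-33.2  35.4]
-96 9030 170.18 [ 2.  63.7] [-127.4  -61.4]
```

Emit:
{"op": "carry_out", "data": {
  "plan": [
    [1, 0, 0, -0.06, 0, 0, 0],
    [1, 0, 0, -0.12, 0, 0, 0],
    [1, 0, -0.19, -0.12, 0, 0, 0],
    [1, 0, -0.38, -0.12, 0, 0, 0],
    [1, 0, -0.38, -0.12, 0, 0, 0],
    [1, 0, -0.38, -0.08, 0, 0, 0],
    [1, 0, -0.38, -0.06, 0, 0, 0],
    [1, 0, -0.38, -0.052, 0, 0, 0],
    [1, 0, -0.38, -0.052, 0, 0, 0]
  ]
}}

```text
time: 11.2
tcp_pos: [606.8, -65.8, 131.8]
ee_rot: [0.216, -0.075, 0.973, 0.017]
ft_force: [0.3, 0.2, 0.2]
width: 0.2
grip_force: 0.0
```

```bash
python3 -c "
from h import *
packs()"
```

```text
tcp X,y,h 17.970992664835137 -93.9363116829355 137.0817860338537 t 11.2 F [0.3 0.2 0.2]
96 7755 162.5 [ 1.1 61.1] [ 62.6 130.5]
0 7882 162.37 [ 1.6 63.1] [-32.7  34.6]
-96 3090 170.22 [ 1.7 49.4] [-129.   -60.6]
```

Emit:
{"op": "carry_out", "data": {
  "plan": [
    [1, 0, 0, 0.008, 0, 0, 0],
    [1, 0, 0, 0.012, 0, 0, 0],
    [1, 0, 0, 0.016, 0, 0, 0],
    [1, 0, 0, 0.02, 0, 0, 0],
    [1, 0, 0, 0.024, 0, 0, 0],
    [1, 0, 0, 0.028, 0, 0, 0],
    [1, 0, 0, 0.032, 0, 0, 0],
    [1, 0, 0, 0.036, 0, 0, 0],
    [1, 0, 0, 0.04, 0, 0, 0]
  ]
}}

```text
time: 12.15
tcp_pos: [611.2, -65.4, 123.1]
ee_rot: [0.216, -0.074, 0.973, 0.017]
ft_force: [-1.4, 0.3, 3.0]
width: 0.5
grip_force: 1.6
```

Emit:
{"op": "carry_out", "data": {
  "plan": [
    [1, 0, 0, 0.004, 0, 0, 0],
    [1, 0, 0, 0.008, 0, 0, 0]
  ]
}}

```text
time: 12.35
tcp_pos: [612.1, -65.3, 121.3]
ee_rot: [0.216, -0.074, 0.973, 0.017]
ft_force: [-4.2, 0.5, 7.9]
width: 0.5
grip_force: 4.5
```

Emit:
{"op": "carry_out", "data": {
  "plan": [
    [1, 0, 0, 0.002, 0, 0, 0],
    [1, 0, 0, 0.002, 0, 0, 0]
  ]
}}

```text
time: 12.55
tcp_pos: [612.3, -65.4, 121.2]
ee_rot: [0.216, -0.074, 0.973, 0.017]
ft_force: [-6.5, 0.7, 11.8]
width: 0.2
grip_force: 6.5
```

Emit:
{"op": "carry_out", "data": {
  "plan": [
    [1, 0, 0, 0.002, 0, 0, 0],
    [1, 0, 0, 0.002, 0, 0, 0],
    [1, 0, 0, 0.002, 0, 0, 0],
    [1, 0, 0, 0.002, 0, 0, 0],
    [1, 0, 0, 0.002, 0, 0, 0],
    [1, 0, 0, 0.002, 0, 0, 0]
  ]
}}

```text
time: 13.15
tcp_pos: [612.5, -65.4, 121.0]
ee_rot: [0.216, -0.074, 0.973, 0.017]
ft_force: [-9.8, -1.0, 16.2]
width: 0.2
grip_force: 9.3
```

Emit:
{"op": "carry_out", "data": {
  "plan": [
    [1, 0, 0, 0, 0, 0, 0],
    [1, 0, 0, 0, 0, 0, 0],
    [1, 0, 0, 0, 0, 0, 0],
    [1, 0, 0, -0.1, 0, 0, 0],
    [1, 0, 0, -0.3, 0, 0, 0],
    [1, 0, 0, -0.5, 0, 0, 0],
    [1, 0, 0, -0.7, 0, 0, 0],
    [1, 0, 0, -0.7, 0, 0, 0]
  ]
}}

```text
time: 13.95
tcp_pos: [539.9, -77.7, 285.5]
ee_rot: [0.22, -0.074, 0.972, 0.018]
ft_force: [1.5, 0.7, -1.0]
width: 0.8
grip_force: 0.0
```

Run:
```python
from h import *
from station import robot
packs()
K=np.array([549.8,-351.7]);Q=[]
for n in("scene","side"):
    c=np.load(n+"0.npz");W=cloud(c);px=c["pixels"].astype(int)
    d=np.hypot(*(W[...,:2]-K).transpose(2,0,1))
    m=(d<45)&(W[...,2]>106)&(W[...,2]<122)&(px.max(-1)<90);q=W[m]
    r=cv2.minAreaRect(q[:,:2].astype(np.float32));v=cv2.fitLine(q[:,:2].astype(np.float32),cv2.DIST_HUBER,0,.01,.01).ravel()
    print(n,len(q),r,"dir",np.degrees(np.arctan2(v[1],v[0])),v[2:],np.percentile(q[:,2],[50,95]))
    for lo,hi in((80,140),(140,180),(180,250)):
        m=(np.hypot(W[...,0]-690,W[...,1]+400)<110)&(W[...,2]>lo)&(W[...,2]<hi);q=W[m];dd=np.hypot(*(q[:,:2]-K).T)
        dd2=dd[dd>55];i=dd.argsort()[:3]
        print(lo,hi,len(q),"closest to knob",np.percentile(dd2,[0,2,10]) if len(dd2) else 0,q[dd>55][dd2.argmin()] if len(dd2) else 0,q[:,2].max() if len(q) else 0)
```

```text
tcp X,y,h 21.384061985354833 -95.56111980933447 305.0388053375655 t 13.95 F [ 1.5  0.7 -1. ]
96 2779 162.55 [ 2.1 64. ] [ 62.8 130.6]
0 2675 162.4 [ 2.1 64. ] [-32.5  34.5]
-96 1184 162.24 [ 2.9 63.7] [-128.9  -60.8]
scene 69 ((552.3609008789062, -348.39208984375), (13.97169303894043, 66.4965591430664), 29.359516143798828) dir -60.32591 [ 557.4 -354.6] [112.7 115.6]
80 140 981 closest to knob [123.5 137.6 160.2] [ 666.5 -392.   105.6] 139.97500138918537
140 180 529 closest to knob [116.2 128.2 149.4] [ 665.5 -362.2  144.7] 179.6861640491113
180 250 457 closest to knob [102.6 108.7 120.3] [ 648.  -381.3  202.2] 206.32756064309592
side 79 ((550.01025390625, -353.0069580078125), (13.251806259155273, 63.2996826171875), 31.902406692504883) dir -54.1693 [ 549.  -356.8] [110.8 113.1]
80 140 959 closest to knob [ 96.2  98.9 105.4] [ 645.9 -355.5   86.9] 139.9605625824077
140 180 409 closest to knob [113.1 115.9 122.9] [ 662.3 -363.4  142.1] 179.87771005644564
180 250 372 closest to knob [ 99.7 102.9 110.9] [ 645.  -381.4  191.3] 204.43453028256985
```

All three packs sit at h≈162.4, so they are home. The knob centre is about (551,-351), with its bar along -59.5°. Moving above it.

```bash
cat >> h.py <<'E'
def knobR(deg):
    c,s=np.cos(np.radians(deg)),np.sin(np.radians(deg));return np.stack([[-s,c,0],[c,s,0],[0,0,-1]],1)
E
python3 -c "
from h import *
from station import robot
s=robot.sense();print(s['joint_positions']);rel(s,[551,-351,180],knobR(30.5))"
```

```text
[-0.44093898 -0.12504559  0.57513173  2.04536398 -0.08541838  0.77895697
  1.91636889]
shift mm [  71.4 -272.9   78.9] share [ 0.286 -1.092  0.315] turn deg [15.2 22.2 67.1] share [0.253 0.37  1.118]
```

Emit:
{"op": "carry_out", "data": {
  "plan": [
    [0.4, 0.25, -0.95, 0.1, 0.22, 0.32, 0.95],
    [0.4, 0.25, -0.95, 0.1, 0.22, 0.32, 0.95],
    [0.4, 0.25, -0.95, 0.1, 0.22, 0.32, 0.95],
    [0.4, 0.25, -0.95, 0.1, 0.22, 0.32, 0.95],
    [0.4, 0.25, -0.95, 0.1, 0.22, 0.32, 0.95],
    [0.4, 0.25, -0.95, 0.1, 0.22, 0.32, 0.95],
    [0.4, 0.25, -0.95, 0.1, 0.22, 0.32, 0.95],
    [0.4, 0.25, -0.95, 0.1, 0.22, 0.32, 0.95],
    [0.4, 0.25, -0.95, 0.1, 0.22, 0.32, 0.95]
  ]
}}

```text
time: 14.9
tcp_pos: [529.9, -318.3, 228.2]
ee_rot: [0.03, 0.417, 0.908, -0.002]
ft_force: [0.0, 0.0, -0.1]
width: 56.3
grip_force: 0.0
```

```bash
python3 -c "
from h import *
from station import robot
s=robot.sense();print(s['joint_positions'],s['width']);rel(s,[551,-351,180],knobR(30.5))"
```

```text
[-0.16582856  0.42807418  0.88575949  1.64144338 -0.36509549  1.18131845
  1.50738217] 56.348703790642986
shift mm [-35.8  -6.3  50.2] share [-0.143 -0.025  0.201] turn deg [ 1.5  3.1 10.2] share [0.024 0.052 0.17 ]
```

Emit:
{"op": "carry_out", "data": {
  "plan": [
    [0.4, -0.143, -0.025, 0.12, 0.024, 0.052, 0.17],
    [0.4, -0.143, -0.025, 0.2, 0.024, 0.052, 0.17],
    [0.4, -0.143, -0.025, 0.2, 0.024, 0.052, 0.17],
    [0.4, -0.143, -0.025, 0.2, 0.024, 0.052, 0.17]
  ]
}}

```text
time: 15.3
tcp_pos: [550.4, -351.1, 182.2]
ee_rot: [0.001, 0.496, 0.868, 0.001]
ft_force: [-0.1, -0.3, 0.5]
width: 56.5
grip_force: 0.0
```

```bash
cat >> h.py <<'E'
def knob():
    from station import robot,viewer
    s=robot.sense();c=viewer.capture("wrist");T=c["tool_from_camera"];P=cloud(c)@T[:3,:3].T+T[:3,3]
    q=s["ee_rot"];Rw=Ro.from_quat([q[1],q[2],q[3],q[0]]);W=Rw.apply(P.reshape(-1,3)).reshape(P.shape)+s["tcp_pos"]
    d=np.hypot(*(W[...,:2]-[551,-351]).transpose(2,0,1))
    m=(d<42)&(W[...,2]>104)&(W[...,2]<120)&(c["pixels"].max(-1)<100);m=cv2.morphologyEx(m.astype(np.uint8),cv2.MORPH_OPEN,np.ones((3,3)))>0
    q=W[m];(cx,cy),(a,b),g=cv2.minAreaRect(q[:,:2].astype(np.float32));y=Rw.as_matrix()[:,1]
    print(len(q),"bar c",cx,cy,a,b,"width dir",g if a<b else g+90,"z",np.percentile(q[:,2],[5,50,95]),"tool y yaw",np.degrees(np.arctan2(y[1],y[0])),"J",s["joint_positions"].round(2) if hasattr(s["joint_positions"],"round") else s["joint_positions"],"M",s["moment"])
    rel(s,[cx,cy,s["tcp_pos"][2]],knobR(g if a<b else g-90));return c
E
python3 -c "
from h import *
c=knob();cv2.imwrite('pics/w4.png',c['pixels'])"
```

```text
636 bar c 547.5917358398438 -347.5810852050781 13.918076515197754 61.61064147949219 width dir 33.19944381713867 z [112.04517137 114.04151853 115.31004918] tool y yaw 30.483200005296812 J [-0.06  0.59  0.87  1.55 -0.47  1.22  1.42] M [-0.03566645  0.06050165 -0.04887236]
shift mm [ 4.4 -0.7 -0. ] share [ 0.018 -0.003 -0.   ] turn deg [ 0.2  0.  -2.7] share [ 0.003  0.    -0.045]
```

View pics/w4.png

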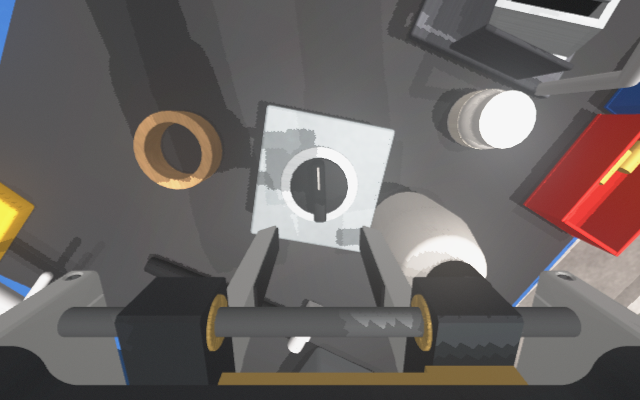

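The knob bar is at (320,185), centred between the fingers at (265,240) and (372,240). The sprayer is at (435,240), outside the finger sweep. Descending now.

Emit:
{"op": "carry_out", "data": {
  "plan": [
    [0.4, 0.01, 0, 0.1, 0, 0, -0.02],
    [0.4, 0.01, 0, 0.2, 0, 0, -0.02],
    [0.4, 0.01, 0, 0.28, 0, 0, -0.02],
    [0.4, 0.01, 0, 0.35, 0, 0, -0.02],
    [0.4, 0.01, 0, 0.42, 0, 0, -0.02],
    [0.4, 0.01, 0, 0.46, 0, 0, -0.02],
    [0.4, 0.01, 0, 0.49, 0, 0, -0.02],
    [0.4, 0.01, 0, 0.5, 0, 0, -0.02],
    [0.4, 0.01, 0, 0.5, 0, 0, -0.02]
  ]
}}

```text
time: 16.25
tcp_pos: [550.0, -348.8, 56.8]
ee_rot: [0.0, 0.488, 0.873, 0.001]
ft_force: [-0.4, -0.4, 0.3]
width: 56.5
grip_force: 0.0
```

Emit:
{"op": "carry_out", "data": {
  "force": 25,
  "plan": [
    [1, 0, 0, 0, 0, 0, 0],
    [1, 0, 0, 0, 0, 0, 0],
    [1, 0, 0, 0, 0, 0, 0],
    [1, 0, 0, 0, 0, 0, 0],
    [1, 0, 0, 0, 0, 0, 0],
    [1, 0, 0, 0, 0, 0, 0],
    [1, 0, 0, 0, 0, 0, 0],
    [1, 0, 0, 0, 0, 0, 0]
  ]
}}

```text
time: 17.05
tcp_pos: [549.5, -349.0, 56.7]
ee_rot: [0.0, 0.489, 0.872, 0.001]
ft_force: [-4.5, -0.4, 2.3]
width: 13.7
grip_force: 24.9
```

Emit:
{"op": "carry_out", "data": {
  "plan": [
    [1, 0, 0, 0, 0, 0, -0.08],
    [1, 0, 0, 0, 0, 0, -0.16],
    [1, 0, 0, 0, 0, 0, -0.24],
    [1, 0, 0, 0, 0, 0, -0.32],
    [1, 0, 0, 0, 0, 0, -0.4],
    [1, 0, 0, 0, 0, 0, -0.48],
    [1, 0, 0, 0, 0, 0, -0.56],
    [1, 0, 0, 0, 0, 0, -0.56]
  ]
}}

```text
time: 17.85
tcp_pos: [549.5, -348.9, 56.7]
ee_rot: [0.0, 0.215, 0.977, 0.001]
ft_force: [-5.1, -1.0, 3.7]
width: 13.9
grip_force: 24.9
```

```bash
python3 -c "
from h import *
from station import robot
s=robot.sense();print(s['moment'],s['joint_positions'],s['ft_force']);rel(s,s['tcp_pos'],knobR(31.5))"
```

```text
[-0.20985919  1.0626503   0.05294524] [ 0.07550932  0.66673762  0.63973779  1.65331594 -0.4638557   0.97765636
  2.01487413] [-5.06054015 -1.04810861  3.73185155]
shift mm [0. 0. 0.] share [0. 0. 0.] turn deg [ 0.1 -0.  33.7] share [ 0.002 -0.     0.561]
```

Emit:
{"op": "carry_out", "data": {
  "plan": [
    [1, 0, 0, 0, 0, 0, -0.05],
    [1, 0, 0, 0, 0, 0, -0.1],
    [1, 0, 0, 0, 0, 0, -0.15],
    [1, 0, 0, 0, 0, 0, -0.15]
  ]
}}

```text
time: 18.25
tcp_pos: [549.5, -348.9, 56.7]
ee_rot: [0.0, 0.139, 0.99, 0.001]
ft_force: [-5.4, -1.1, 3.9]
width: 13.7
grip_force: 24.9
```

```bash
python3 -c "
from h import *
from station import robot
s=robot.sense();print(s['moment'],s['joint_positions'],s['ft_force']);rel(s,s['tcp_pos'],knobR(31.5))"
```

```text
[-0.21437366  1.28270911  0.09981349] [ 0.09882806  0.65622625  0.60329831  1.65243388 -0.43520634  0.97024323
  2.14717879] [-5.38771929 -1.08089727  3.89015464]
shift mm [0. 0. 0.] share [0. 0. 0.] turn deg [ 0.1  0.  42.5] share [0.002 0.    0.709]
```

Emit:
{"op": "carry_out", "data": {
  "plan": [
    [1, 0, 0, 0, 0, 0, -0.05],
    [1, 0, 0, 0, 0, 0, -0.1],
    [1, 0, 0, 0, 0, 0, -0.15],
    [1, 0, 0, 0, 0, 0, -0.15]
  ]
}}

```text
time: 18.65
tcp_pos: [549.5, -348.8, 56.7]
ee_rot: [0.0, 0.061, 0.998, 0.001]
ft_force: [-5.1, -0.6, 4.6]
width: 13.9
grip_force: 24.9
```

```bash
python3 -c "
from h import *
from station import robot
s=robot.sense();print(s['moment'],s['joint_positions'],s['ft_force']);rel(s,s['tcp_pos'],knobR(31.5))"
```

```text
[-0.15243993  1.33373225  0.10517338] [ 0.12311105  0.64626478  0.56593491  1.65156813 -0.40644002  0.96332146
  2.28197874] [-5.05588905 -0.61128149  4.60014052]
shift mm [0. 0. 0.] share [0. 0. 0.] turn deg [ 0.1  0.  51.5] share [0.002 0.    0.858]
```

Emit:
{"op": "carry_out", "data": {
  "plan": [
    [1, 0, 0, 0, 0, 0, -0.05],
    [1, 0, 0, 0, 0, 0, -0.1],
    [1, 0, 0, 0, 0, 0, -0.1]
  ]
}}

```text
time: 18.95
tcp_pos: [549.5, -348.8, 56.7]
ee_rot: [0.001, 0.009, 1.0, 0.001]
ft_force: [-5.1, -0.9, 4.6]
width: 13.7
grip_force: 24.9
```

```bash
python3 -c "
from h import *
from station import robot
s=robot.sense();print(s['moment'],s['joint_positions'],s['ft_force']);rel(s,s['tcp_pos'],knobR(31.5))"
```

```text
[-0.07317265  1.40862778  0.03700959] [ 0.13956579  0.64003875  0.54097886  1.65095859 -0.38736567  0.95908428
  2.37206735] [-5.12508575 -0.88651511  4.5933695 ]
shift mm [0. 0. 0.] share [0. 0. 0.] turn deg [ 0.1  0.  57.5] share [0.002 0.    0.958]
```

Emit:
{"op": "carry_out", "data": {
  "plan": [
    [1, 0, 0, 0, 0, 0, -0.05],
    [1, 0, 0, 0, 0, 0, -0.1],
    [1, 0, 0, 0, 0, 0, -0.1]
  ]
}}

```text
time: 19.25
tcp_pos: [549.5, -348.8, 56.7]
ee_rot: [0.001, -0.044, 0.999, 0.001]
ft_force: [-4.9, -0.3, 3.5]
width: 14.1
grip_force: 24.9
```

```bash
python3 -c "
from h import *
from station import robot
s=robot.sense();print(s['moment'],s['joint_positions'],s['ft_force']);rel(s,s['tcp_pos'],knobR(31.5))"
```

```text
[0.00190909 1.39986616 0.0632857 ] [ 0.15624814  0.63418681  0.51594499  1.65032374 -0.36846312  0.955194
  2.46222278] [-4.91847458 -0.34041834  3.49323941]
shift mm [0. 0. 0.] share [0. 0. 0.] turn deg [ 0.1  0.  63.5] share [0.002 0.    1.058]
```

Emit:
{"op": "carry_out", "data": {
  "plan": [
    [1, 0, 0, 0, 0, 0, -0.05],
    [1, 0, 0, 0, 0, 0, -0.1],
    [1, 0, 0, 0, 0, 0, -0.1]
  ]
}}

```text
time: 19.55
tcp_pos: [549.5, -348.8, 56.7]
ee_rot: [0.001, -0.096, 0.995, 0.001]
ft_force: [-5.7, -1.1, 4.9]
width: 13.6
grip_force: 24.9
```

```bash
python3 -c "
from h import *
from station import robot
s=robot.sense();print(s['moment'],s['joint_positions'],s['ft_force']);rel(s,s['tcp_pos'],knobR(31.5))"
```

```text
[-0.02879152  1.3594204   0.05080796] [ 0.1729924   0.62861639  0.49091274  1.6497394  -0.34962539  0.95157068
  2.55248664] [-5.73286876 -1.08920239  4.87887386]
shift mm [0. 0. 0.] share [0. 0. 0.] turn deg [ 0.1  0.  69.5] share [0.002 0.    1.158]
```

Emit:
{"op": "carry_out", "data": {
  "plan": [
    [1, 0, 0, 0, 0, 0, -0.05],
    [1, 0, 0, 0, 0, 0, -0.1],
    [1, 0, 0, 0, 0, 0, -0.1]
  ]
}}

```text
time: 19.85
tcp_pos: [549.5, -348.8, 56.7]
ee_rot: [0.001, -0.148, 0.989, 0.001]
ft_force: [-5.2, 0.1, 4.9]
width: 13.9
grip_force: 24.9
```

```bash
python3 -c "
from h import *
from station import robot
s=robot.sense();print(s['moment'],s['joint_positions'],s['ft_force']);rel(s,s['tcp_pos'],knobR(31.5))
c=knob();cv2.imwrite('pics/w5.png',c['pixels'])"
```

```text
[-0.0316756   1.36092643  0.07176434] [ 0.18992809  0.6233778   0.46592167  1.6490958  -0.33099913  0.94815933
  2.64285622] [-5.1880579   0.05073065  4.92565737]
shift mm [0. 0. 0.] share [0. 0. 0.] turn deg [ 0.1  0.  75.5] share [0.002 0.    1.258]
1277 bar c 547.3510131835938 -348.8217468261719 62.53526306152344 15.868667602539062 width dir 109.15609359741211 z [109.50696308 113.87492979 115.29288085] tool y yaw 107.00176770378036 J [ 0.19  0.62  0.47  1.65 -0.33  0.95  2.64] M [-0.0316756   1.36092643  0.07176434]
shift mm [ 2.1  0.6 -0. ] share [ 0.008  0.002 -0.   ] turn deg [ 1.000e-01 -1.000e-01  1.778e+02] share [ 2.000e-03 -2.000e-03  2.964e+00]
```

View pics/w5.png

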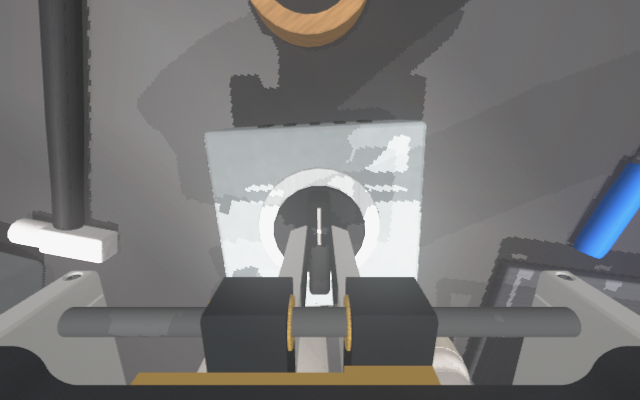

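The view shows the grip bar at (319,230) held between the fingers, turned with the gripper. I'll keep going until the stop is felt.

Emit:
{"op": "carry_out", "data": {
  "plan": [
    [1, 0, 0, 0, 0, 0, -0.04],
    [1, 0, 0, 0, 0, 0, -0.08],
    [1, 0, 0, 0, 0, 0, -0.08]
  ]
}}

```text
time: 20.2
tcp_pos: [549.7, -348.7, 56.7]
ee_rot: [0.001, -0.189, 0.982, 0.001]
ft_force: [-4.0, 0.4, 5.3]
width: 14.1
grip_force: 25.4
```

```bash
python3 -c "
from h import *
from station import robot
s=robot.sense();print(s['moment'],s['joint_positions'],s['ft_force'],s['tau']);rel(s,s['tcp_pos'],knobR(31.5));knob()"
```

```text
[ 0.08291251  1.21808131 -0.46152733] [ 0.20390137  0.61935683  0.44516454  1.648485   -0.3160799   0.94537271
  2.71399866] [-4.00052883  0.38509319  5.26382214] [ -1.89959675 -90.83562613  10.17843515 -37.72389293  -0.35950522
  -1.20096087   1.56508159]
shift mm [0. 0. 0.] share [0. 0. 0.] turn deg [ 0.1  0.  80.3] share [2.000e-03 1.000e-03 1.338e+00]
1270 bar c 547.4390258789062 -349.6239013671875 62.6485710144043 15.840761184692383 width dir 107.46152687072754 z [110.23163186 113.95779237 115.39312625] tool y yaw 111.75265390775371 J [ 0.2   0.62  0.45  1.65 -0.32  0.95  2.71] M [ 0.08291251  1.21808131 -0.46152733]
shift mm [ 2.5 -0.  -0. ] share [ 0.01 -0.   -0.  ] turn deg [-2.000e-01  1.000e-01 -1.757e+02] share [-3.000e-03  2.000e-03 -2.928e+00]
```

The moment jumped to -0.46 N m and the bar no longer follows, so the knob is at its end stop. I'll release and lift.

Emit:
{"op": "carry_out", "data": {
  "plan": [
    [0.4, 0, 0, 0, 0, 0, -0.08],
    [0.4, 0, 0, 0, 0, 0, -0.08],
    [0.4, 0, 0, 0, 0, 0, -0.08],
    [0.4, 0, 0, 0, 0, 0, -0.08],
    [0.4, 0, 0, -0.1, 0, 0, -0.08],
    [0.4, 0, 0, -0.25, 0, 0, -0.08],
    [0.4, 0, 0, -0.45, 0, 0, -0.08],
    [0.4, 0, 0, -0.65, 0, 0, -0.08],
    [0.4, 0, 0, -0.65, 0, 0, -0.08]
  ]
}}

```text
time: 21.15
tcp_pos: [552.0, -350.6, 226.2]
ee_rot: [0.005, -0.23, 0.973, -0.003]
ft_force: [0.2, -0.7, 0.1]
width: 56.3
grip_force: 0.0
```

```bash
python3 -c "
from h import *
from station import robot
c=knob();print(robot.sense()['qd']);cv2.imwrite('pics/w6.png',c['pixels'])"
```

```text
Traceback (most recent call last):
  File "h.py", line 38, in knob
    print(len(q),"bar c",cx,cy,a,b,"width dir",g if a<b else g+90,"z",np.percentile(q[:,2],[5,50,95]),"tool y yaw",np.degrees(np.arctan2(y[1],y[0])),"J",s["joint_positions"].round(2) if hasattr(s["joint_positions"],"round") else s["joint_positions"],"M",s["moment"])
                                                                      ~~~~~~~~~~~~~^^^^^^^^^^^^^^^^^^
IndexError: index -1 is out of bounds for axis 0 with size 0
```

Run:
```python
from h import *
from station import robot,viewer
K=[550,-351];c=viewer.capture("side");W=cloud(c);d=np.hypot(*(W[...,:2]-K).transpose(2,0,1))
for n in("side","scene"):
    c=viewer.capture(n);W=cloud(c);d=np.hypot(*(W[...,:2]-K).transpose(2,0,1))
    m=(d<45)&(W[...,2]>104)&(W[...,2]<122)&(c["pixels"].max(-1)<110);q=W[m]
    print(n,len(q));
    if len(q)>8: print(cv2.minAreaRect(q[:,:2].astype(np.float32)))
c=viewer.capture("side");cv2.imwrite("pics/end.png",cv2.resize(c["pixels"][110:360,200:460],None,fx=2.2,fy=2.2))
```

```text
side 100
((548.9871215820312, -352.80413818359375), (61.19089889526367, 14.92385196685791), 21.061763763427734)
scene 88
((550.1502685546875, -351.029296875), (67.29136657714844, 17.078960418701172), 20.90666961669922)
```

View pics/end.png

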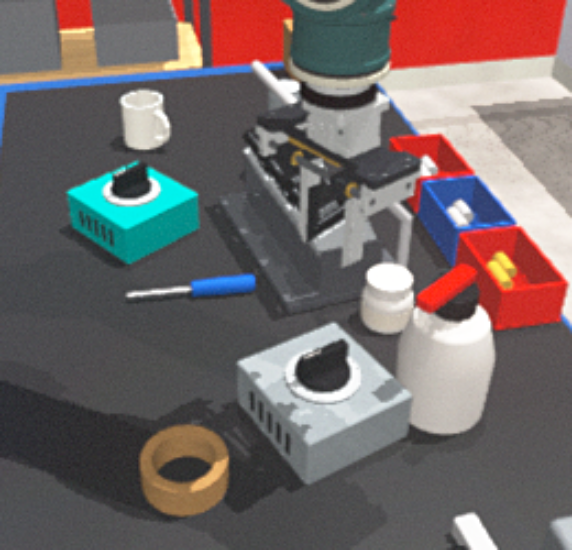

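The final view shows the knob at (322,372) with its bar at about 21°, in line with the box (yaw 19.7°). The arm is clear of it and the bystanders have not moved.

```bash
python3 -c "
from station import robot,order
s=robot.sense();print(s['qd'],s['ft_force']);print(order.hand_in())"
```

```text
[ 0.00321766  0.00476226 -0.00167403 -0.00214064  0.00160039  0.00138145
  0.00259281] [-0.02371135  0.37258698  0.33681287]
the job is handed in; nothing more can be done
None
```

I pressed all three packs home from left to right, each held at about 20 N, turned the knob anticlockwise to its end stop and let go, and handed in the job; the hand-in gave no verdict.

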